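# Pin the sliding stop of a weld jig by feel

### The job

Lock the sliding end stop of the weld jig: draw the red-handled locating pin out of its parking hole, put it down through the guide bush on the stop, and, keeping the tip lightly on the bar underneath, slide the stop along to the left until the pin finds the hidden hole and drops in. Press it fully home, so that its shoulder rests on the bush, and let go; feel your way gently, never forcing the pin against the jig, and leave the blank in the jig and the small parts around it where they are.

Things in the scene. Friction and masses are not known exactly. Their poses are not given: they have to be found in the camera images.
- weld_jig: Weld jig bolted to the table, 150 x 384 mm grey base plate on 8 mm feet; does not move. Origin under the plate, 8 mm above the table; +x across the jig, away from the robot, +y along the slide (leftwards), z up. Slide centre line at x = -30 mm: two steel rails, tops at z = 46 mm, with a 24 mm channel between. Work ledge at z = 10, x = 5 to 58 mm, before a steel fence up to z = 38.
- channel_mid (a point): Fixed point in the jig's channel at the height of the dark index bar's top, at jig x = -30, y = 0, z = 42 mm. The bar has one 14.5 mm hole right through (1 mm chamfer), space below it down to z = 10. The bar is reset for each job and clamped; the guard hides the hole, whose place is unknown: stop joint value 0.045 to 0.085.
- park_hole (a point): Centre of the mouth of the parking hole, in the top face of the grey block at the -y end of the jig, jig z = 60 mm; hole 14 mm wide, vertical.
- stop_slide (a joint): Travel of the sliding stop (blue saddle with a steel guide-bush block, dark sheet spatter guard on its +y side, steel nose over the work ledge) along the jig's +y, in m: 0 at the parking end, 0.11 at the far end of its travel. Starts between 0 and 0.03. Slides against about 2 N of friction and stays where left.
- bush_mouth (a point): Centre of the mouth of the guide bush on the stop, moves with the stop; jig z = 67 mm, 25 mm above the index bar. Vertical bore 13.4 mm wide, 20 mm long, with a 2 mm chamfer at the mouth, in a 40 mm square steel block. Axes parallel to the jig's.
- locating_pin: Loose steel locating pin, 0.1 to 0.2 kg, upright in the parking hole at the start. Origin at its tip, z along the pin to the handle. Shank 12 mm thick, 47 mm long, tip tapered over 4 mm; shoulder 27 mm across, 47 to 53 mm from the tip; red handle 53 to 93 mm from it. Tip on the index bar: shoulder 22 mm above the bush. Fully home: shoulder on the bush, tip 47 mm below its mouth.
- pin_handle (a point): Middle of the pin's handle, on its axis, 73 mm above the tip; grip here from above, 23 mm across. With the fingers closing along the slide (jig y) the pin stays square while it is slid; closing across it, the pin can swing between the pads.
- blank: Flat bar blank, 85 x 22 x 5 mm, lying on the work ledge of the jig against the fence, beyond the stop's nose; origin at its underside. Leave it.
- clamp_bolt: Hex bolt standing on its head on the table past the jig's -y end, 24 x 21 x 49 mm; origin at its underside. Leave it.
- spare_ring: Steel tube ring, 33 mm across, 16 mm high, standing on the table on the robot's side of the jig; origin at its underside. Leave it.
- next_blank: Flat bar offcut, 72 x 30 x 5 mm, lying on the table past the jig's +y end; origin at its underside. Leave it.
Things that resemble listed ones, but are neither listed nor needed, are in the scene too. There is more than one size of the locating_pin; the job needs the smaller.

How it is judged:
By the outcome, as a careful person would: the job done as asked, in the order asked, and still so for the second after the job is handed in, with the robot touching nothing.
It also fails if it takes over 48 s, if anything falls off the work surface, if the arm or the gripper's body presses on something with over 40 N, if the wrist force passes 120 N, or if a joint passes its speed limit or range.

### The arm

A 6-joint arm with a two-finger parallel gripper is mounted at the origin on the work surface; the furniture and walls round the work are solid. World frame = base frame: x ahead of the robot, y to its left, z up, the work surface at z = 0. Lengths are in m, angles in rad, forces in N, time in s.
With the tool pointing down it reaches from about 0.325 to 0.75 m from the base axis. Payload 7.6 kg.
Tool frame: the origin (TCP) lies midway between the tips of the shut fingers; the grasp point (between the pads) lies 19 mm behind it (ctrl.grip_depth is the distance from the TCP to the grasp point, in m); z points along the fingers, y is the line along which they close (so a half turn about z gives the same grasp; the last joint's range is limited). The gripper opens to 85 mm and grips with 20 to 120 N. Pads are 22 mm wide; open, the fingers measure 114 mm over their backs; the gripper's body (76 mm by 85 mm) begins 54 mm behind the grasp point. The pads swing forward as they close: fully open they stand 13 mm farther back than shut.
Start: joints at [-1.394, 0.052, 1.401, -0, 1.689, -0.07], TCP at [0.128, -0.509, 0.231] pointing down, gripper open.
Joint ranges: [-2.9, 2.9], [-0.91, 2.17], [0.12, 2.37], [-1.06, 4.2], [0.26, 2.73], [-2.93, 2.93]. Speed limits (rad/s): [2.57, 2.57, 3.01, 3.14, 3.14, 3.14].

### API

Orientations are given as a 3x3 rotation matrix whose columns are the frame's x, y, z axes.
In Python, from workcell import ctrl, cams, order, trace gives the robot as it stands.
- The arm moves only by the shell command python3 -m inch 'ROWS' [FORCE]. ROWS is JSON, a list of rows, each an object of numbers: "hand": the opening, from 0 (shut) to 1 (fully open); "tx", "ty", "tz": the shift along the tool's x, y, z in mm; "rx", "ry", "rz": the turn, a rotation vector about the tool's x, y, z in rad. In form: [{"hand": .., "tx": .., "ty": .., "tz": .., "rx": .., "ry": .., "rz": ..}, ...]. A call has exactly 10 rows; each row shifts and turns the commanded pose from where the row before left it, along the tool's axes as they then stand; what a row does not reach is not made up. A row lasts 1/10 s, in which the tool goes at most 50 mm and 8.59 degrees, less where a joint would pass 70% of its speed; a pose out of reach is approached as far as the arm can. A call with a gripper value outside its range is refused whole. The fingers move at their own pace and stop on an object; FORCE is the grip in N (left out, the last holds). Time passes only in rows, so rows that do not move let the fingers close, or fill a call up. It gives the time, the measured TCP pose, the force, the opening and the grip force at its end, in the units of the state.
- ctrl.state(): the state, without advancing time (a new reading comes with each control period).
- cams.camera(name): name is "scene" or "side" or "wrist"; returns the picture (384x512x3 uint8, blue, green, red); there is no depth.
- cams.camera_info(name): a dict with "K" (3x3 intrinsics, pixels), "R" (3x3) and "t" (3): a world point X has camera coordinates R X + t; the wrist camera has in their place "T_tool_cam" (4x4, takes a point from camera to tool coordinates, whose origin is the TCP and whose axes are the flange's). Camera axes: x right, y down, z forward; pixel columns grow to the right and rows downward; lengths in m; the calibration is good to about 2 mm. A picture is of the moment at which its call begins: read the wrist's pose just before it. camera_info takes no time and is no camera call.
- order.finish_job(): hands the job in; it is judged then, once.
Trained networks look in the newest picture that a camera, given by its name, has taken for a name from the list of things; names that differ only in an ending like _2 or _b are one class to them, and where a whole thing is asked for, a point or a joint stands for the part that bears it (a point fixed in the world has none). Each returns a list of dicts, best first, with "conf" (0 to 1); they miss things now and then, are a little off and sometimes report something else, mostly with a low value. They report only what shows in the picture. A call takes as long as a camera call. They do not tell look-alikes from the thing itself.
- trace(camera, label): "pixels" (384x512 bool, what is visible of it) and "rect" ([centre column, centre row, width, height] in pixels, round what is visible of it).
The state is a dict: "time": time; "q": joint angles; "dq": joint speeds; "joint_efforts": joint torques, N m; "ee_pos": TCP position; "ee_rot": TCP orientation; "contact_force": force on the tool from outside, world axes, zero at the start; "wrist_torque": the same for the moment, N m; "grip_width": finger opening in m; "finger_force": force on a finger pad.
Only numpy, scipy, OpenCV 4.12 (cv2) and the standard library are available. Lean on these libraries where they do the work, as an engineer would, in place of code of your own. Each camera call takes 0.05 s, during which the arm holds its last target. There are 200 camera calls.

## Working session

There is one attempt and no reset: what is moved stays moved. The work goes in short steps, Python scripts to look and compute and a shell command to move; the robot and the scene stay as the last step left them, time stands still between calls to the robot, and variables do not carry over. Pictures are saved under pics/ and viewed, at most 10 in all, crops included, and the job is handed in when it is done.

```bash
ls; mkdir -p pics
python3 - <<'E'
from workcell import ctrl,cams,order,trace
import cv2,numpy as np
s=ctrl.state();print(s['time'],s['ee_pos'],np.round(s['ee_rot'],3).tolist(),ctrl.grip_depth)
ims=[cams.camera(n) for n in("scene","side")]
cv2.imwrite('pics/a.png',cv2.resize(ims[0],(800,600)));cv2.imwrite('pics/b.png',cv2.resize(ims[1],(800,600)))
for c in("scene","side"):
  i=cams.camera_info(c);print(c,np.round(i['K'],1).tolist(),np.round(i['R'],4).tolist(),np.round(i['t'],4).tolist())
  for l in("locating_pin","stop_slide","weld_jig"):
    for d in trace(c,l)[:4]:print(c,l,round(d['conf'],2),np.round(d['rect'],1))
print(np.round(cams.camera_info('wrist')['T_tool_cam'],4).tolist())
E
```

```text
pics
0.0 [ 0.12822456 -0.5087916   0.23046832] [[0.97, 0.244, -0.0], [0.244, -0.97, 0.002], [0.0, -0.002, -1.0]] 0.0187
scene [[423.3, 0.0, 259.8], [0.0, 423.3, 193.5], [0.0, 0.0, 1.0]] [[0.8919, -0.4518, -0.0194], [-0.313, -0.5859, -0.7475], [0.3264, 0.6728, -0.664]] [-0.4031, 0.2643, 0.912]
scene locating_pin 0.77 [311.5 304.1  16.8  42.3]
scene locating_pin 0.71 [294.4 256.9   7.5  21.1]
scene stop_slide 0.8 [279.  225.7  58.2  55. ]
scene stop_slide 0.15 [295.6 254.9  10.3  23.6]
scene weld_jig 0.83 [286.7 233.6 112.4 123.2]
side [[398.3, 0.0, 250.3], [0.0, 398.3, 191.6], [0.0, 0.0, 1.0]] [[0.9525, -0.3046, -0.0002], [-0.1441, -0.45, -0.8813], [0.2683, 0.8395, -0.4725]] [-0.4431, 0.1507, 0.8333]
side locating_pin 0.82 [273.2 227.3  14.5  28. ]
side stop_slide 0.67 [268.1 208.6  53.3  48.4]
side weld_jig 0.58 [279.  224.5  92.7 100.4]
[[0.001, -0.9584, -0.2856, 0.0738], [1.0, 0.0008, 0.0009, -0.0016], [-0.0006, -0.2856, 0.9584, -0.1418], [0.0, 0.0, 0.0, 1.0]]
```

View pics/a.png

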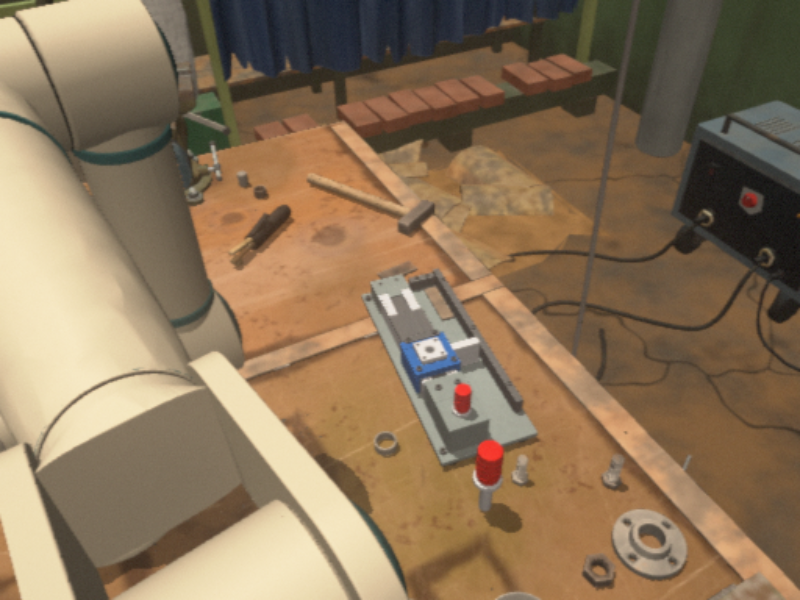

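View pics/b.png

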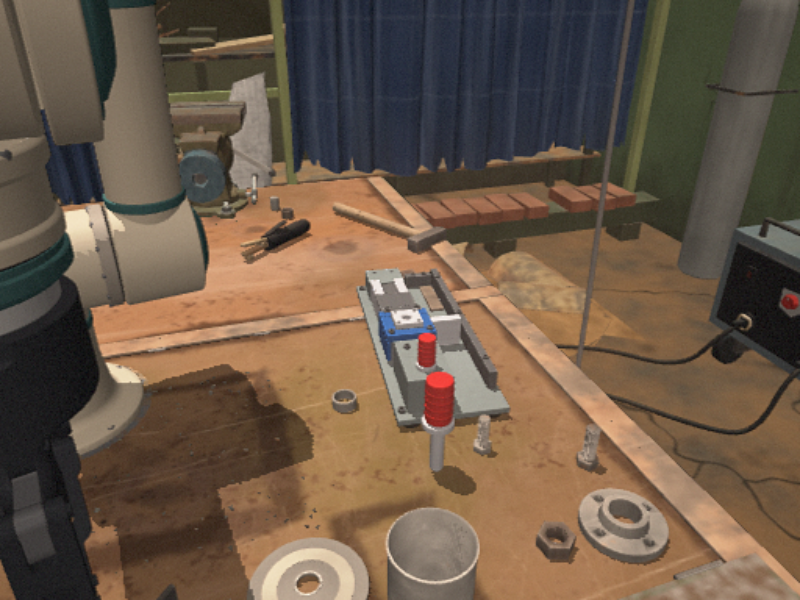

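Both pictures show two red-handled pins. The small one stands in the grey park block, at 800-px view positions scene (462,400) and side (427,350). A bigger one stands on the table nearer the robot, at scene (488,470) and side (438,410). The bush is at scene (430,350) and side (407,318). By the description I want the small pin in the block, and I'll check it in a wrist crop.

```bash
cat > h.py <<'E'
import numpy as np,cv2
from workcell import ctrl,cams,order,trace
def P(c):
    i=cams.camera_info(c)
    if c!='wrist': return np.array(i['K']),np.array(i['R']),np.array(i['t'])
    s=ctrl.state();T=np.eye(4);T[:3,:3]=s['ee_rot'];T[:3,3]=s['ee_pos'];W=np.linalg.inv(T@np.array(i['T_tool_cam']))
    return np.array(i['K']),W[:3,:3],W[:3,3]
def tri(a,pa,b,pb):
    M=[P(x)[0]@np.c_[P(x)[1],P(x)[2]] for x in(a,b)]
    X=cv2.triangulatePoints(M[0],M[1],np.float64(pa),np.float64(pb)).ravel();return X[:3]/X[3]
def onz(c,p,z):
    K,R,t=P(c) if isinstance(c,str) else c;d=R.T@np.linalg.inv(K)@[p[0],p[1],1];o=-R.T@t;return o+d*(z-o[2])/d[2]
def proj(c,X):
    K,R,t=P(c);x=K@(R@X+t);return x[:2]/x[2]
E
python3 - <<'E'
from h import *
f=.64
T=lambda a,b:np.round(tri('scene',np.array(a)*f,'side',np.array(b)*f),4)
print('pin handle',T((462,400),(427,351)),'bush',T((430,350),(407,318)),'big handle',T((488,464),(439,400)),'big tip',T((485,508),(436,468)))
for n,c,pts in(('scene','scene',[(445,462),(536,436),(365,297)]),('side','side',[(402,424),(508,409),(358,290)])):
  q=[onz(c,np.array(p)*f,.018) for p in pts];print(n,np.round(q,4).tolist())
  d=q[2]-q[0];print('yaw of +y axis',np.degrees(np.arctan2(-d[0],d[1])), np.linalg.norm(d), np.linalg.norm(q[1]-q[0]))
E
```

```text
pin handle [ 0.4662 -0.1458  0.0946] bush [ 0.4823 -0.0237  0.0735] big handle [ 0.4393 -0.2542  0.1023] big tip [ 0.4392 -0.2569  0.0053]
scene [[0.4236, -0.1767, 0.018], [0.5609, -0.1987, 0.018], [0.4685, 0.1944, 0.018]]
yaw of +y axis -6.903771940832706 0.37387187637696806 0.13904655515335831
side [[0.421, -0.1837, 0.018], [0.5619, -0.1973, 0.018], [0.4637, 0.1882, 0.018]]
yaw of +y axis -6.555216724667469 0.3744345436541412 0.14163291007263493
```

```bash
python3 -m inch '[{"hand":1,"rz":0.122},{"hand":1,"rz":0.122},{"hand":1,"rz":0.122},{"tx":29,"ty":-40,"hand":1},{"tx":29,"ty":-40,"hand":1},{"tx":29,"ty":-40,"hand":1},{"tx":29,"ty":-40,"hand":1},{"tx":29,"ty":-40,"hand":1},{"tx":29,"ty":-40,"hand":1},{"tx":29,"ty":-40,"hand":1}]' 30
```

```text
validation failed for argument at $[0]...
```

```bash
python3 -m inch '[{"hand":1,"tx":0,"ty":0,"tz":0,"rx":0,"ry":0,"rz":0.122},{"hand":1,"tx":0,"ty":0,"tz":0,"rx":0,"ry":0,"rz":0.122},{"hand":1,"tx":0,"ty":0,"tz":0,"rx":0,"ry":0,"rz":0.122},{"hand":1,"tx":29,"ty":-40,"tz":0,"rx":0,"ry":0,"rz":0},{"hand":1,"tx":29,"ty":-40,"tz":0,"rx":0,"ry":0,"rz":0},{"hand":1,"tx":29,"ty":-40,"tz":0,"rx":0,"ry":0,"rz":0},{"hand":1,"tx":29,"ty":-40,"tz":0,"rx":0,"ry":0,"rz":0},{"hand":1,"tx":29,"ty":-40,"tz":0,"rx":0,"ry":0,"rz":0},{"hand":1,"tx":29,"ty":-40,"tz":0,"rx":0,"ry":0,"rz":0},{"hand":1,"tx":29,"ty":-40,"tz":0,"rx":0,"ry":0,"rz":0}]' 30
```

```text
time: 1.4
ee_pos: [0.3641, -0.2535, 0.2316]
ee_rot: [[0.993, -0.119, 0.001], [-0.119, -0.993, -0.001], [0.001, 0.001, -1.0]]
contact_force: [0.6, -0.6, -0.1]
grip_width: 0.0852
finger_force: 0.0
```

```bash
python3 -m inch '[{"hand":1,"tx":22,"ty":-30,"tz":0,"rx":0,"ry":0,"rz":0},{"hand":1,"tx":22,"ty":-30,"tz":0,"rx":0,"ry":0,"rz":0},{"hand":1,"tx":22,"ty":-30,"tz":0,"rx":0,"ry":0,"rz":0},{"hand":1,"tx":22,"ty":-30,"tz":0,"rx":0,"ry":0,"rz":0},{"hand":1,"tx":0,"ty":0,"tz":0,"rx":0,"ry":0,"rz":0},{"hand":1,"tx":0,"ty":0,"tz":0,"rx":0,"ry":0,"rz":0},{"hand":1,"tx":0,"ty":0,"tz":0,"rx":0,"ry":0,"rz":0},{"hand":1,"tx":0,"ty":0,"tz":0,"rx":0,"ry":0,"rz":0},{"hand":1,"tx":0,"ty":0,"tz":0,"rx":0,"ry":0,"rz":0},{"hand":1,"tx":0,"ty":0,"tz":0,"rx":0,"ry":0,"rz":0}]'
python3 - <<'E'
from h import *
im=cams.camera('wrist')
cv2.imwrite('pics/c.png',cv2.resize(im,(800,600)))
for l in("locating_pin","stop_slide"):
  for d in trace('wrist',l)[:3]:
    print(l,round(d['conf'],2),np.round(d['rect'],1))
E
```

```text
time: 2.4
ee_pos: [0.4645, -0.1471, 0.2314]
ee_rot: [[0.993, -0.12, 0.0], [-0.12, -0.993, -0.0], [0.0, 0.0, -1.0]]
contact_force: [-0.5, -0.2, 0.5]
grip_width: 0.0854
finger_force: 0.0
locating_pin 0.71 [252.1 179.6  25.6  33.6]
locating_pin 0.57 [360.5 195.   62.7  55. ]
stop_slide 0.64 [116.8 152.6 136.7 104. ]
```

View pics/c.png

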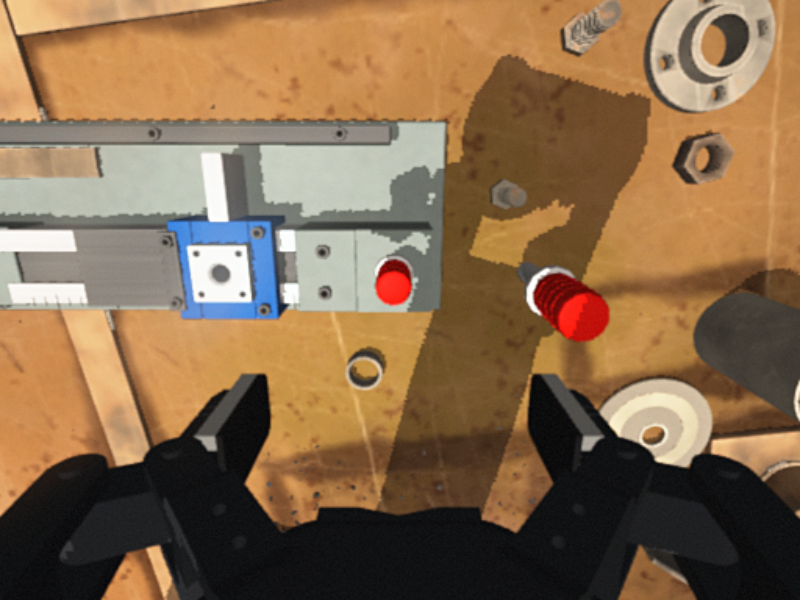

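The wrist view shows the small pin in the grey block, with its handle top at (393,285) in 800 px. The big pin stands on the table at (575,305), so the choice is confirmed. The bush mouth is at (221,273), and the jig axes line up with the image.

Run:
```python
from h import *
im=cv2.imread('pics/c.png')
s=ctrl.state();R=np.array(s['ee_rot']);p0=np.array(s['ee_pos'])
# top disc: red brightest part
g=cv2.resize(im,(512,384));hsv=cv2.cvtColor(g,cv2.COLOR_BGR2HSV)
m=((hsv[...,0]<8)|(hsv[...,0]>172))&(hsv[...,1]>180);m[:, :230]=0;m[:,275:]=0
ys,xs=np.nonzero(m);print('red x',xs.min(),xs.max(),xs.mean(),'y',ys.min(),ys.max())
for n,p,z in(('handle top',(393,285),.114),('bush',(221,273),.075),('redmean',(xs.mean()/.64,(ys.max()-7.5)/.64),.114)):
  X=onz('wrist',np.array(p)*.64,z);print(n,np.round(X,4),'tool mm',np.round(R.T@(X-p0)*1e3,1))
a=onz('wrist',np.array((0,122))*.64,.046);b=onz('wrist',np.array((440,122))*.64,.046);print('fence yaw in tool',(R.T@(b-a)))
a=onz('wrist',np.array((290,310))*.64,.068);b=onz('wrist',np.array((435,311))*.64,.068);print('block edges',np.round(R.T@(a-p0),4),np.round(R.T@(b-p0),4))
```

```text
red x 241 262 251.63030303030303 y 167 194
handle top [ 0.47   -0.1424  0.114 ] tool mm [  4.7  -5.  117.4]
bush [ 0.4825 -0.023   0.075 ] tool mm [   2.9 -125.   156.3]
redmean [ 0.4659 -0.142   0.114 ] tool mm [  0.7  -4.9 117.4]
fence yaw in tool [3.23247681e-04 3.04941497e-01 3.94116886e-05]
block edges [-0.0263 -0.0807  0.1633] [-0.027   0.0251  0.1634]
```

```bash
python3 -m inch '[{"hand":1,"tx":3,"ty":-5,"tz":30,"rx":0,"ry":0,"rz":0},{"hand":1,"tx":0,"ty":0,"tz":30,"rx":0,"ry":0,"rz":0},{"hand":1,"tx":0,"ty":0,"tz":30,"rx":0,"ry":0,"rz":0},{"hand":1,"tx":0,"ty":0,"tz":30,"rx":0,"ry":0,"rz":0},{"hand":1,"tx":0,"ty":0,"tz":0,"rx":0,"ry":0,"rz":0},{"hand":1,"tx":0,"ty":0,"tz":0,"rx":0,"ry":0,"rz":0},{"hand":1,"tx":0,"ty":0,"tz":0,"rx":0,"ry":0,"rz":0},{"hand":1,"tx":0,"ty":0,"tz":0,"rx":0,"ry":0,"rz":0},{"hand":1,"tx":0,"ty":0,"tz":0,"rx":0,"ry":0,"rz":0},{"hand":1,"tx":0,"ty":0,"tz":0,"rx":0,"ry":0,"rz":0}]'
python3 - <<'E'
from h import *
im=cams.camera('wrist')
cv2.imwrite('pics/d.png',cv2.resize(im,(800,600)))
for d in trace('wrist',"locating_pin")[:3]: print(round(d['conf'],2),np.round(d['rect'],1))
s=ctrl.state();R=np.array(s['ee_rot']);p0=np.array(s['ee_pos'])
print('axis top expected px',proj('wrist',p0+R@[0,0,p0[2]-.114])/.64)
E
```

```text
time: 3.55
ee_pos: [0.4687, -0.1421, 0.112]
ee_rot: [[0.993, -0.119, 0.001], [-0.119, -0.993, -0.001], [0.001, 0.0, -1.0]]
contact_force: [-0.4, 0.2, 0.1]
grip_width: 0.0853
finger_force: 0.0
0.84 [256.9 232.7  41.2  60.9]
0.76 [436.6 250.7 140.6 110.2]
axis top expected px [403.33839146 385.02978975]
```

View pics/d.png

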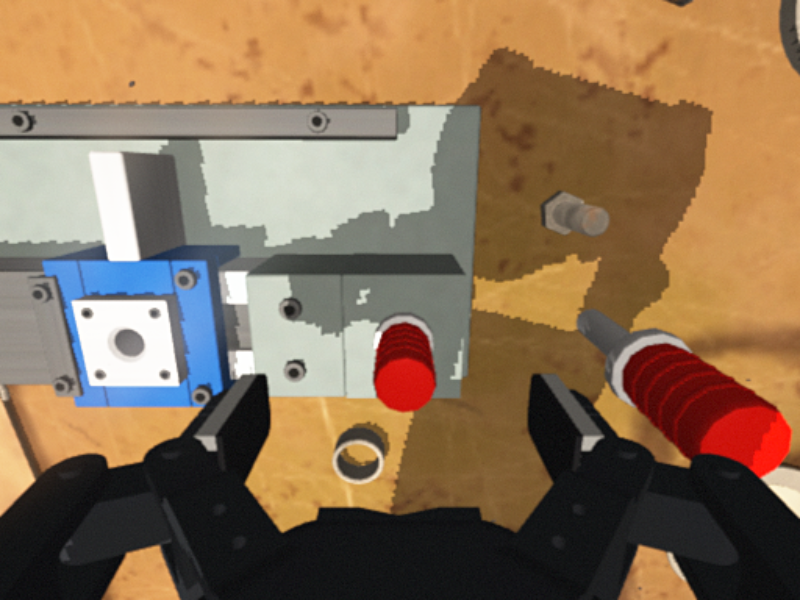

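Handle top is at (405,381) and the tool axis projects to (403,385), so alignment is within about 1 mm. The right finger clears the big pin. Now down to the handle and close.

```bash
python3 - <<'E'
from h import *
s=ctrl.state();R=np.array(s['ee_rot']);p0=np.array(s['ee_pos'])
for n,p,z in(('top',(405,381),.114),('bush',(128,343),.075)):
  X=onz('wrist',np.array(p)*.64,z);print(n,np.round(X,4),np.round(R.T@(X-p0)*1e3,1))
E
python3 -m inch '[{"hand":1,"tx":1,"ty":0,"tz":11,"rx":0,"ry":0,"rz":0},{"hand":1,"tx":0,"ty":0,"tz":11,"rx":0,"ry":0,"rz":0},{"hand":1,"tx":0,"ty":0,"tz":10,"rx":0,"ry":0,"rz":0},{"hand":1,"tx":0,"ty":0,"tz":0,"rx":0,"ry":0,"rz":0},{"hand":0,"tx":0,"ty":0,"tz":0,"rx":0,"ry":0,"rz":0},{"hand":0,"tx":0,"ty":0,"tz":0,"rx":0,"ry":0,"rz":0},{"hand":0,"tx":0,"ty":0,"tz":0,"rx":0,"ry":0,"rz":0},{"hand":0,"tx":0,"ty":0,"tz":0,"rx":0,"ry":0,"rz":0},{"hand":0,"tx":0,"ty":0,"tz":0,"rx":0,"ry":0,"rz":0},{"hand":0,"tx":0,"ty":0,"tz":0,"rx":0,"ry":0,"rz":0}]' 40
```

```text
top [ 0.47   -0.1427  0.114 ] [ 1.6  0.6 -2.4]
bush [ 0.4825 -0.0232  0.075 ] [  -0.2 -119.7   36.6]
time: 4.65
ee_pos: [0.4696, -0.1427, 0.0798]
ee_rot: [[0.993, -0.119, 0.001], [-0.119, -0.993, -0.001], [0.001, 0.001, -1.0]]
contact_force: [-0.6, -4.0, 2.3]
grip_width: 0.0223
finger_force: 39.2
```

```bash
python3 -m inch '[{"hand":0,"tx":0,"ty":0,"tz":-4,"rx":0,"ry":0,"rz":0},{"hand":0,"tx":0,"ty":0,"tz":-8,"rx":0,"ry":0,"rz":0},{"hand":0,"tx":0,"ty":0,"tz":-10,"rx":0,"ry":0,"rz":0},{"hand":0,"tx":0,"ty":0,"tz":-10,"rx":0,"ry":0,"rz":0},{"hand":0,"tx":0,"ty":0,"tz":-10,"rx":0,"ry":0,"rz":0},{"hand":0,"tx":0,"ty":0,"tz":-10,"rx":0,"ry":0,"rz":0},{"hand":0,"tx":0,"ty":0,"tz":-10,"rx":0,"ry":0,"rz":0},{"hand":0,"tx":0,"ty":0,"tz":-8,"rx":0,"ry":0,"rz":0},{"hand":0,"tx":0,"ty":0,"tz":0,"rx":0,"ry":0,"rz":0},{"hand":0,"tx":0,"ty":0,"tz":0,"rx":0,"ry":0,"rz":0}]'
python3 - <<'E'
from h import *
im=cams.camera('wrist')
cv2.imwrite('pics/e.png',cv2.resize(im,(800,600)))
s=ctrl.state();R=np.array(s['ee_rot']);p0=np.array(s['ee_pos']);print(p0)
for d in trace('wrist',"locating_pin")[:2]: print(round(d['conf'],2),np.round(d['rect'],1))
tip=p0+R@[0,0,.073-.0187-.0]
print('tip px if vertical',proj('wrist',tip)/.64,proj('wrist',p0+R@[0,0,.008])/.64)
E
```

```text
time: 5.65
ee_pos: [0.4693, -0.1419, 0.1492]
ee_rot: [[0.993, -0.119, -0.0], [-0.119, -0.993, 0.0], [-0.0, -0.0, -1.0]]
contact_force: [-0.1, 0.1, -2.2]
grip_width: 0.0217
finger_force: 39.6
[ 0.46913289 -0.14187695  0.14885112]
0.62 [253.5 255.4  48.   95.1]
0.6 [405.3 232.7 102.   86.6]
tip px if vertical [401.99655563 328.4550555 ] [403.03518143 371.88533912]
```

View pics/e.png

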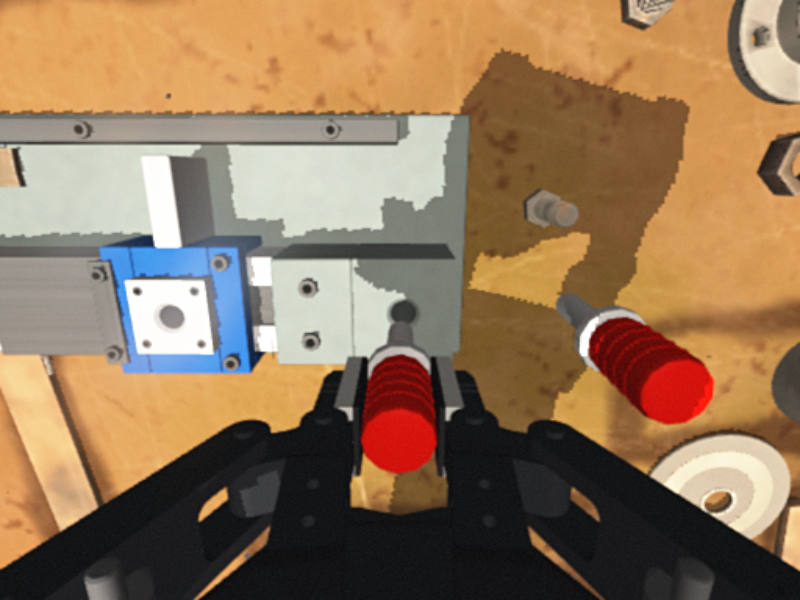

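The pin is held upright with its tip near (402,325), out of the park hole at (403,312). The bush mouth is at (172,317).

Run:
```python
from h import *
s=ctrl.state();R=np.array(s['ee_rot']);p0=np.array(s['ee_pos'])
for n,p,z in(('hole',(403,312),.068),('bush',(172,317),.075),('disc',(399,440),p0[2]+.0187+.02),('tip',(402,324),p0[2]-.0543)):
  X=onz('wrist',np.array(p)*.64,z);print(n,np.round(X,4),np.round(R.T@(X-p0)*1e3,1))
```

```text
hole [ 0.4684 -0.1425  0.068 ] [-0.5  0.8 80.7]
bush [ 0.4821 -0.0237  0.075 ] [  -1.  -118.9   73.7]
disc [ 0.4718 -0.1406  0.1874] [  2.6  -1.6 -38.7]
tip [ 0.4713 -0.1421  0.0944] [ 2.3  0.  54.3]
```

```bash
python3 -m inch '[{"hand":0,"tx":-0.5,"ty":-15,"tz":0,"rx":0,"ry":0,"rz":0},{"hand":0,"tx":0,"ty":-30,"tz":0,"rx":0,"ry":0,"rz":0},{"hand":0,"tx":0,"ty":-30,"tz":0,"rx":0,"ry":0,"rz":0},{"hand":0,"tx":0,"ty":-30,"tz":0,"rx":0,"ry":0,"rz":0},{"hand":0,"tx":0,"ty":-14.5,"tz":0,"rx":0,"ry":0,"rz":0},{"hand":0,"tx":0,"ty":0,"tz":5,"rx":0,"ry":0,"rz":0},{"hand":0,"tx":0,"ty":0,"tz":5,"rx":0,"ry":0,"rz":0},{"hand":0,"tx":0,"ty":0,"tz":5,"rx":0,"ry":0,"rz":0},{"hand":0,"tx":0,"ty":0,"tz":0,"rx":0,"ry":0,"rz":0},{"hand":0,"tx":0,"ty":0,"tz":0,"rx":0,"ry":0,"rz":0}]'
python3 - <<'E'
from h import *
im=cams.camera('wrist')
s=ctrl.state();print(s['ee_pos'])
c=proj('wrist',np.array(s['ee_pos'])+np.array(s['ee_rot'])@[0,0,.055]);print(c)
x,y=int(c[0]),int(c[1]);print(x,y)
cv2.imwrite('pics/f.png',cv2.resize(im[y-60:y+60,x-80:x+80],(800,600),interpolation=cv2.INTER_CUBIC))
E
```

```text
time: 6.75
ee_pos: [0.4829, -0.0239, 0.134]
ee_rot: [[0.993, -0.12, -0.001], [-0.12, -0.993, -0.0], [-0.001, 0.0, -1.0]]
contact_force: [-0.2, 0.6, -1.5]
grip_width: 0.022
finger_force: 39.7
[ 0.48307274 -0.02382801  0.13431654]
[257.26085928 209.91553071]
257 209
```

View pics/f.png

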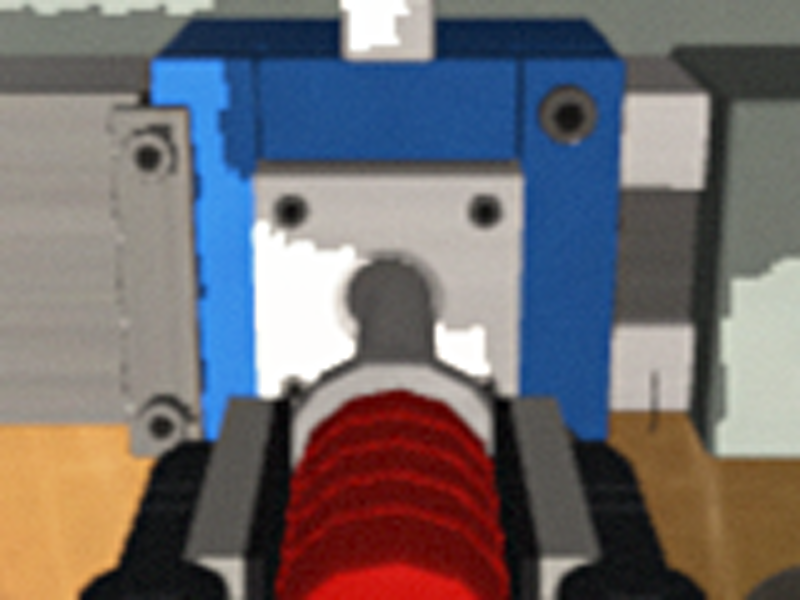

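The crop shows the tip right over the bush mouth at about (392,300), with the shank axis about 1 mm to the right. I'll correct that and feel downward.

```bash
python3 -m inch '[{"hand":0,"tx":0,"ty":-1,"tz":0,"rx":0,"ry":0,"rz":0},{"hand":0,"tx":0,"ty":0,"tz":2,"rx":0,"ry":0,"rz":0},{"hand":0,"tx":0,"ty":0,"tz":2,"rx":0,"ry":0,"rz":0},{"hand":0,"tx":0,"ty":0,"tz":1,"rx":0,"ry":0,"rz":0},{"hand":0,"tx":0,"ty":0,"tz":1,"rx":0,"ry":0,"rz":0},{"hand":0,"tx":0,"ty":0,"tz":1,"rx":0,"ry":0,"rz":0},{"hand":0,"tx":0,"ty":0,"tz":1,"rx":0,"ry":0,"rz":0},{"hand":0,"tx":0,"ty":0,"tz":1,"rx":0,"ry":0,"rz":0},{"hand":0,"tx":0,"ty":0,"tz":0,"rx":0,"ry":0,"rz":0},{"hand":0,"tx":0,"ty":0,"tz":0,"rx":0,"ry":0,"rz":0}]'; python3 -c "
from workcell import ctrl
s=ctrl.state();print(s['wrist_torque'])"
```

```text
time: 7.8
ee_pos: [0.4832, -0.0224, 0.1252]
ee_rot: [[0.993, -0.119, 0.0], [-0.119, -0.993, -0.0], [0.0, 0.0, -1.0]]
contact_force: [1.4, -1.0, -1.9]
grip_width: 0.0219
finger_force: 39.7
[-0.0990758  -0.27496585 -0.03385336]
```

```bash
python3 -m inch '[{"hand":0,"tx":0.4,"ty":0,"tz":1,"rx":0,"ry":0,"rz":0},{"hand":0,"tx":0,"ty":0,"tz":1,"rx":0,"ry":0,"rz":0},{"hand":0,"tx":0,"ty":0,"tz":1,"rx":0,"ry":0,"rz":0},{"hand":0,"tx":0,"ty":0,"tz":1,"rx":0,"ry":0,"rz":0},{"hand":0,"tx":0,"ty":0,"tz":1,"rx":0,"ry":0,"rz":0},{"hand":0,"tx":0,"ty":0,"tz":1,"rx":0,"ry":0,"rz":0},{"hand":0,"tx":0,"ty":0,"tz":1,"rx":0,"ry":0,"rz":0},{"hand":0,"tx":0,"ty":0,"tz":1,"rx":0,"ry":0,"rz":0},{"hand":0,"tx":0,"ty":0,"tz":0,"rx":0,"ry":0,"rz":0},{"hand":0,"tx":0,"ty":0,"tz":0,"rx":0,"ry":0,"rz":0}]'; python3 -c "
from workcell import ctrl
s=ctrl.state();print(s['wrist_torque'])"
```

```text
time: 8.8
ee_pos: [0.4836, -0.0224, 0.1173]
ee_rot: [[0.993, -0.119, -0.0], [-0.119, -0.993, -0.0], [-0.0, 0.0, -1.0]]
contact_force: [0.7, 0.1, -0.8]
grip_width: 0.0218
finger_force: 39.7
[0.03948788 0.00538975 0.03655788]
```

```bash
python3 -m inch '[{"hand":0,"tx":0.2,"ty":0,"tz":2,"rx":0,"ry":0,"rz":0},{"hand":0,"tx":0,"ty":0,"tz":2,"rx":0,"ry":0,"rz":0},{"hand":0,"tx":0,"ty":0,"tz":2,"rx":0,"ry":0,"rz":0},{"hand":0,"tx":0,"ty":0,"tz":1.5,"rx":0,"ry":0,"rz":0},{"hand":0,"tx":0,"ty":0,"tz":1,"rx":0,"ry":0,"rz":0},{"hand":0,"tx":0,"ty":0,"tz":1,"rx":0,"ry":0,"rz":0},{"hand":0,"tx":0,"ty":0,"tz":0.5,"rx":0,"ry":0,"rz":0},{"hand":0,"tx":0,"ty":0,"tz":0.5,"rx":0,"ry":0,"rz":0},{"hand":0,"tx":0,"ty":0,"tz":0,"rx":0,"ry":0,"rz":0},{"hand":0,"tx":0,"ty":0,"tz":0,"rx":0,"ry":0,"rz":0}]'; python3 -c "
from workcell import ctrl
s=ctrl.state();print(s['wrist_torque'])"
```

```text
time: 9.8
ee_pos: [0.4843, -0.0225, 0.1085]
ee_rot: [[0.993, -0.119, 0.002], [-0.119, -0.993, -0.0], [0.002, 0.0, -1.0]]
contact_force: [-3.4, -0.5, 8.4]
grip_width: 0.0222
finger_force: 40.7
[ 0.04976583  0.83193987 -0.04820374]
```

The tip touched the bar at TCP z 0.1085, as the geometry predicts. I'll lighten the contact and slide left. The first 15 mm cannot hold the hole.

```bash
python3 -m inch '[{"hand":0,"tx":-0.4,"ty":0,"tz":-0.7,"rx":0,"ry":0,"rz":0},{"hand":0,"tx":0,"ty":-1,"tz":0,"rx":0,"ry":0,"rz":0},{"hand":0,"tx":0,"ty":-2,"tz":0,"rx":0,"ry":0,"rz":0},{"hand":0,"tx":0,"ty":-2,"tz":0,"rx":0,"ry":0,"rz":0},{"hand":0,"tx":0,"ty":-2,"tz":0,"rx":0,"ry":0,"rz":0},{"hand":0,"tx":0,"ty":-2,"tz":0,"rx":0,"ry":0,"rz":0},{"hand":0,"tx":0,"ty":-2,"tz":0,"rx":0,"ry":0,"rz":0},{"hand":0,"tx":0,"ty":-2,"tz":0,"rx":0,"ry":0,"rz":0},{"hand":0,"tx":0,"ty":-1,"tz":0,"rx":0,"ry":0,"rz":0},{"hand":0,"tx":0,"ty":0,"tz":0,"rx":0,"ry":0,"rz":0}]'; python3 -c "
from workcell import ctrl
s=ctrl.state();print(s['wrist_torque'])"
```

```text
time: 10.8
ee_pos: [0.4857, -0.0097, 0.1086]
ee_rot: [[0.993, -0.119, 0.002], [-0.119, -0.993, -0.003], [0.002, 0.003, -1.0]]
contact_force: [-1.4, -6.1, 5.5]
grip_width: 0.022
finger_force: 40.9
[-1.19583872  0.27916728 -0.03844504]
```

```bash
python3 -m inch '[{"hand":0,"tx":-0.1,"ty":-1,"tz":0,"rx":0,"ry":0,"rz":0},{"hand":0,"tx":0,"ty":-1,"tz":0,"rx":0,"ry":0,"rz":0},{"hand":0,"tx":0,"ty":-1,"tz":0,"rx":0,"ry":0,"rz":0},{"hand":0,"tx":0,"ty":-1,"tz":0,"rx":0,"ry":0,"rz":0},{"hand":0,"tx":0,"ty":-1,"tz":0,"rx":0,"ry":0,"rz":0},{"hand":0,"tx":0,"ty":-1,"tz":0,"rx":0,"ry":0,"rz":0},{"hand":0,"tx":0,"ty":-1,"tz":0,"rx":0,"ry":0,"rz":0},{"hand":0,"tx":0,"ty":-1,"tz":0,"rx":0,"ry":0,"rz":0},{"hand":0,"tx":0,"ty":0,"tz":0,"rx":0,"ry":0,"rz":0},{"hand":0,"tx":0,"ty":0,"tz":0,"rx":0,"ry":0,"rz":0}]'; python3 -c "
from workcell import ctrl
s=ctrl.state();print(s['wrist_torque'])"
```

```text
time: 11.8
ee_pos: [0.4866, -0.0019, 0.1086]
ee_rot: [[0.993, -0.12, 0.002], [-0.12, -0.993, -0.003], [0.002, 0.003, -1.0]]
contact_force: [-1.1, -5.1, 5.8]
grip_width: 0.0223
finger_force: 40.9
[-1.18714472  0.26556896  0.04224955]
```

```bash
python3 -m inch '[{"hand":0,"tx":0,"ty":-1,"tz":0,"rx":0,"ry":0,"rz":0},{"hand":0,"tx":0,"ty":-1,"tz":0,"rx":0,"ry":0,"rz":0},{"hand":0,"tx":0,"ty":-1,"tz":0,"rx":0,"ry":0,"rz":0},{"hand":0,"tx":0,"ty":-1,"tz":0,"rx":0,"ry":0,"rz":0},{"hand":0,"tx":0,"ty":-1,"tz":0,"rx":0,"ry":0,"rz":0},{"hand":0,"tx":0,"ty":-1,"tz":0,"rx":0,"ry":0,"rz":0},{"hand":0,"tx":0,"ty":-1,"tz":0,"rx":0,"ry":0,"rz":0},{"hand":0,"tx":0,"ty":-1,"tz":0,"rx":0,"ry":0,"rz":0},{"hand":0,"tx":0,"ty":0,"tz":0,"rx":0,"ry":0,"rz":0},{"hand":0,"tx":0,"ty":0,"tz":0,"rx":0,"ry":0,"rz":0}]'
```

```text
time: 12.8
ee_pos: [0.4875, 0.0062, 0.1086]
ee_rot: [[0.993, -0.119, 0.002], [-0.119, -0.993, -0.003], [0.002, 0.003, -1.0]]
contact_force: [-0.9, -5.0, 6.0]
grip_width: 0.0221
finger_force: 40.9
```

```bash
python3 -m inch '[{"hand":0,"tx":0,"ty":-1,"tz":0,"rx":0,"ry":0,"rz":0},{"hand":0,"tx":0,"ty":-1,"tz":0,"rx":0,"ry":0,"rz":0},{"hand":0,"tx":0,"ty":-1,"tz":0,"rx":0,"ry":0,"rz":0},{"hand":0,"tx":0,"ty":-1,"tz":0,"rx":0,"ry":0,"rz":0},{"hand":0,"tx":0,"ty":-1,"tz":0,"rx":0,"ry":0,"rz":0},{"hand":0,"tx":0,"ty":-1,"tz":0,"rx":0,"ry":0,"rz":0},{"hand":0,"tx":0,"ty":-1,"tz":0,"rx":0,"ry":0,"rz":0},{"hand":0,"tx":0,"ty":0,"tz":0,"rx":0,"ry":0,"rz":0},{"hand":0,"tx":0,"ty":0,"tz":0,"rx":0,"ry":0,"rz":0},{"hand":0,"tx":0,"ty":0,"tz":0,"rx":0,"ry":0,"rz":0}]'
```

```text
time: 13.8
ee_pos: [0.4877, 0.0146, 0.1073]
ee_rot: [[0.993, -0.119, -0.0], [-0.119, -0.993, 0.0], [-0.0, -0.0, -1.0]]
contact_force: [3.2, -1.3, -1.2]
grip_width: 0.022
finger_force: 39.7
```

```bash
python3 -c "
from workcell import ctrl
s=ctrl.state();print(s['time'],s['ee_pos'],s['wrist_torque'])"
```

```text
13.8 [0.48769073 0.01455153 0.10726257] [-0.24102095 -0.71736532 -0.02758547]
```

The pin has dropped: z fell 1.3 mm and the vertical load vanished. I'll ease the side force and go down gently.

```bash
python3 -m inch '[{"hand":0,"tx":0.5,"ty":0,"tz":0,"rx":0,"ry":0,"rz":0},{"hand":0,"tx":0,"ty":0,"tz":0.5,"rx":0,"ry":0,"rz":0},{"hand":0,"tx":0,"ty":0,"tz":0.5,"rx":0,"ry":0,"rz":0},{"hand":0,"tx":0,"ty":0,"tz":0.5,"rx":0,"ry":0,"rz":0},{"hand":0,"tx":0,"ty":0,"tz":0.5,"rx":0,"ry":0,"rz":0},{"hand":0,"tx":0,"ty":0,"tz":0.5,"rx":0,"ry":0,"rz":0},{"hand":0,"tx":0,"ty":0,"tz":0.5,"rx":0,"ry":0,"rz":0},{"hand":0,"tx":0,"ty":0,"tz":0,"rx":0,"ry":0,"rz":0},{"hand":0,"tx":0,"ty":0,"tz":0,"rx":0,"ry":0,"rz":0},{"hand":0,"tx":0,"ty":0,"tz":0,"rx":0,"ry":0,"rz":0}]';python3 -c "
from workcell import ctrl
s=ctrl.state();print(s['time'],s['ee_pos'],s['wrist_torque'])"
```

```text
time: 14.8
ee_pos: [0.4881, 0.0144, 0.1044]
ee_rot: [[0.993, -0.119, -0.0], [-0.119, -0.993, 0.0], [-0.0, 0.0, -1.0]]
contact_force: [0.1, 0.2, -0.8]
grip_width: 0.0226
finger_force: 39.7
14.8 [0.48807712 0.01436252 0.10439015] [0.03021406 0.03860651 0.01919076]
```

```bash
python3 -m inch '[{"hand":0,"tx":0,"ty":0,"tz":1,"rx":0,"ry":0,"rz":0},{"hand":0,"tx":0,"ty":0,"tz":1,"rx":0,"ry":0,"rz":0},{"hand":0,"tx":0,"ty":0,"tz":2,"rx":0,"ry":0,"rz":0},{"hand":0,"tx":0,"ty":0,"tz":2,"rx":0,"ry":0,"rz":0},{"hand":0,"tx":0,"ty":0,"tz":2,"rx":0,"ry":0,"rz":0},{"hand":0,"tx":0,"ty":0,"tz":2,"rx":0,"ry":0,"rz":0},{"hand":0,"tx":0,"ty":0,"tz":2,"rx":0,"ry":0,"rz":0},{"hand":0,"tx":0,"ty":0,"tz":2,"rx":0,"ry":0,"rz":0},{"hand":0,"tx":0,"ty":0,"tz":1,"rx":0,"ry":0,"rz":0},{"hand":0,"tx":0,"ty":0,"tz":0,"rx":0,"ry":0,"rz":0}]'
```

```text
time: 15.8
ee_pos: [0.4881, 0.0143, 0.0893]
ee_rot: [[0.993, -0.119, -0.0], [-0.119, -0.993, -0.0], [-0.0, 0.0, -1.0]]
contact_force: [0.0, -0.0, -1.0]
grip_width: 0.0221
finger_force: 39.7
```

```bash
python3 -m inch '[{"hand":0,"tx":0,"ty":0,"tz":0.5,"rx":0,"ry":0,"rz":0},{"hand":0,"tx":0,"ty":0,"tz":0.5,"rx":0,"ry":0,"rz":0},{"hand":0,"tx":0,"ty":0,"tz":0.5,"rx":0,"ry":0,"rz":0},{"hand":0,"tx":0,"ty":0,"tz":0.5,"rx":0,"ry":0,"rz":0},{"hand":0,"tx":0,"ty":0,"tz":0.5,"rx":0,"ry":0,"rz":0},{"hand":0,"tx":0,"ty":0,"tz":0.5,"rx":0,"ry":0,"rz":0},{"hand":0,"tx":0,"ty":0,"tz":0.5,"rx":0,"ry":0,"rz":0},{"hand":0,"tx":0,"ty":0,"tz":0,"rx":0,"ry":0,"rz":0},{"hand":0,"tx":0,"ty":0,"tz":0,"rx":0,"ry":0,"rz":0},{"hand":0,"tx":0,"ty":0,"tz":0,"rx":0,"ry":0,"rz":0}]'
```

```text
time: 16.8
ee_pos: [0.4884, 0.0143, 0.0867]
ee_rot: [[0.993, -0.119, 0.001], [-0.119, -0.993, -0.0], [0.001, 0.0, -1.0]]
contact_force: [-2.6, -0.7, 5.2]
grip_width: 0.0217
finger_force: 40.3
```

Shoulder seated at TCP z 0.0867, matching the predicted 0.0868, with about 6 N on it. Now release and rise.

```bash
python3 -m inch '[{"hand":0,"tx":-0.2,"ty":0,"tz":-0.5,"rx":0,"ry":0,"rz":0},{"hand":0.5,"tx":0,"ty":0,"tz":0,"rx":0,"ry":0,"rz":0},{"hand":0.5,"tx":0,"ty":0,"tz":0,"rx":0,"ry":0,"rz":0},{"hand":0.5,"tx":0,"ty":0,"tz":0,"rx":0,"ry":0,"rz":0},{"hand":0.5,"tx":0,"ty":0,"tz":0,"rx":0,"ry":0,"rz":0},{"hand":0.5,"tx":0,"ty":0,"tz":-5,"rx":0,"ry":0,"rz":0},{"hand":0.5,"tx":0,"ty":0,"tz":-15,"rx":0,"ry":0,"rz":0},{"hand":0.5,"tx":0,"ty":0,"tz":-25,"rx":0,"ry":0,"rz":0},{"hand":0.5,"tx":0,"ty":0,"tz":-30,"rx":0,"ry":0,"rz":0},{"hand":0.5,"tx":0,"ty":0,"tz":-30,"rx":0,"ry":0,"rz":0}]'
python3 - <<'E'
from h import *
im=cams.camera('side');w=cams.camera('wrist')
a=cv2.resize(im[140:290,200:350],(450,450));b=cv2.resize(w,(600,450))
cv2.imwrite('pics/g.png',cv2.resize(np.hstack([a,b]),(800,343)))
E
```

```text
time: 17.8
ee_pos: [0.4878, 0.0143, 0.1928]
ee_rot: [[0.993, -0.119, -0.0], [-0.119, -0.993, -0.0], [-0.0, 0.0, -1.0]]
contact_force: [0.4, -0.1, -0.2]
grip_width: 0.0426
finger_force: 0.0
```

View pics/g.png

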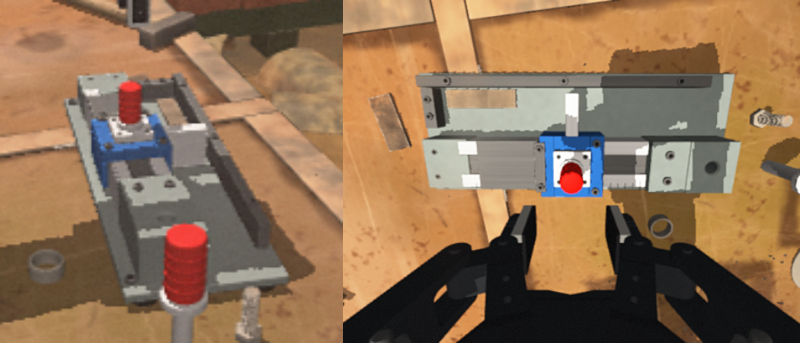

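The picture shows the pin upright in the bush, at side (130,103) and wrist (571,178), with its shoulder down on the block. The gripper is clear, and the blank, ring, bolt and offcut are where they were.

```bash
python3 -c "
from workcell import order
print(order.finish_job())"
```

```text
the job is handed in; nothing more can be done
None
```

The stop is locked and the job handed in at about 18 s: the small pin dropped into the hidden hole after about 37 mm of slide, its shoulder rests on the bush, the gripper has let go, and the last picture shows the blank and small parts where they were.

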